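Start a reading on the lab photometer

TASK

Start a reading on the blue photometer: first push its open grey cuvette cover all the way shut, then press down the raised end (away from the robot) of the lamp rocker switch so that it tips fully over, then press the round key fully down and let it come back up. Do not press anything early or out of order, keep off the square key (it cancels), and leave the bottle, the yellow waste box and the tube rack standing where they are. Only push with the fingertips; finish with the hand clear.

Things in the scene. Friction and masses are not known exactly. Their poses are not given: they have to be found in the camera images.
- analyser: Blue photometer 260 (x) x 370 (y) x 85 mm high, fixed. Origin: centre of its underside, on the table; +x away from the robot, +y left, yaw within 0.3 rad. On its flat deck: the cover (left half); on the right a row along y, 65 mm apart, of the rocker, the round key and the square key, in any order, square to the analyser, all white on black bases.
- cover (a joint): Angle of the grey cuvette cover, rad: 0 shut and level (dead stop), grows as it opens; starts 0.45 to 0.85. Plate 90 mm from hinge to free edge, 105 mm wide, 9 mm thick; hinged on its edge nearest the robot, free edge up. Stiff hinge, stays where left; some 2 to 5 N straight down, 55 mm beyond the hinge, shuts it, the tip sliding on its top; black cuvette well beneath.
- cover_hinge (a point): Fixed point on the cover's hinge axis, mid-width, 96 mm above the table; axes as the analyser's. Shut, the cover reaches 90 mm from here along +x, its upper face 5 mm above this point. Two black hinge blocks 14 mm high stand on the deck just on the robot's side of the hinge.
- cover_face (a point): Point on the upper (outer) face of the cover, in the middle of its width, 55 mm from the hinge; moves with the cover. Its x runs from the hinge to the free edge, z out of the upper face.
- rocker (a joint): Angle of the lamp rocker switch in rad: 0 off, as at the start (far end raised, near half level); 0.28 fully tipped over (far half level, near end raised), a dead stop. It has no spring and stays where it is left; takes about 2 to 4 N straight down at 20 mm from the pivot.
- rocker_pivot (a point): Fixed point on top of the rocker at its pivot, 109 mm above the table; axes as the analyser's. White paddle 60 mm long (x), 28 mm wide (y), a shallow V, on a black base 82 x 44 x 10 mm on the deck. At the start the half away from the robot (+x) slopes up 0.28 rad, its end 8 mm above this point; tipped over, that half is level with this point.
- round_key (a joint): Travel of the round read key in m: 0 up, 0.006 fully down (dead stop). Spring return; needs 1.5 N to start and 5 N to be fully down.
- round_key_top (a point): Centre of the top of the round white key (32 mm diameter), 107 mm above the table when up, 10 mm proud of its round black base (48 mm diameter). Pressed straight down.
- square_key (a joint): Travel of the square cancel key in m: 0 up, 0.006 fully down. Same spring as the round key. Not to be pressed.
- square_key_top (a point): Centre of the top of the square white key (36 x 36 mm), 107 mm above the table when up, on a square black base 52 x 52 x 12 mm.
- reagent_bottle: Loose amber bottle with white cap, 28 mm diameter, 50 mm tall, standing on the analyser's deck near its far edge. Origin: centre of its underside.
- waste_box: Loose yellow box with a red round lid, 94 x 94 mm, 107 mm tall, on the table to the left of the analyser. Origin: centre of its underside.
- tube_rack: Loose black rack 70 (x) x 110 (y) x 30 mm with glass tubes up to 64 mm above the table, on the table to the right of the analyser. Origin: centre of its underside.
There are look-alikes about, which are no part of the job. There is more than one size of the reagent_bottle; the job needs the smaller. Of the things that look like the waste_box, take the one that is farthest from the robot's base at the start.

How it is judged:
On the way, in this order (a step that is already met when the one before it is completed fails the run):
1. the cover is pushed shut (value of joint cover below 0.04 rad), for 0.1 s.
2. the rocker is tipped fully over (value of joint rocker above 0.24 rad), for 0.1 s.
3. the round key is pressed down (value of joint round_key above 0.0045 m), for 0.05 s.
At the end, for the whole second after the job is handed in: The cover is shut (within 0.05 rad), the rocker is tipped over (beyond 0.23 of 0.28 rad), both keys are up again (within 1.5 mm), and the bottle, waste box and rack stand upright (within 0.15 rad) within 15 mm of where they were (value of joint cover below 0.05 rad and value of joint rocker above 0.23 rad and value of joint each of round_key, square_key below 0.0015 m and distance of each of reagent_bottle, waste_box, tube_rack from where it was at the start of the episode below 0.015 m and angle between each of reagent_bottle, waste_box, tube_rack's own z axis and vertical below 0.15 rad); the robot touches nothing.
It fails at once if the rocker is tipped while the cover is open (value of joint cover above 0.08 rad and value of joint rocker above 0.1 rad).
It fails at once if the round key is pressed (over 3 mm) while the cover is open or the rocker not tipped over (value of joint round_key above 0.003 m and (value of joint cover above 0.08 rad or value of joint rocker below 0.18 rad)).
It fails at once if the square key is pressed (over 3 mm) (value of joint square_key above 0.003 m).
It fails at once if the bottle, waste box or tube rack is shifted, lifted or carried (over 15 mm) (distance of any of reagent_bottle, waste_box, tube_rack from where it was at the start of the episode above 0.015 m).
It also fails if it takes over 42 s, if anything falls off the work surface, if the arm or the gripper's body presses on something with over 40 N, if the wrist force passes 120 N, or if a joint passes its speed limit or range.

ROBOT

A 7-joint arm with a two-finger parallel gripper is mounted at the origin on the work surface. World frame = base frame: x ahead of the robot, y to its left, z up, the work surface at z = 0. Lengths are in m, angles in rad, forces in N, time in s.
With the tool pointing down it reaches from about 0.4 to 0.875 m from the base axis. Payload 19.3 kg.
Tool frame: the origin (TCP) lies at the very end of the fingers, on their centre line; the grasp point (between the pads) lies 19 mm behind it; z points along the fingers, y is the line along which they close (so a half turn about z gives the same grasp; the last joint's range is limited). The gripper opens to 85 mm and grips with 20 to 120 N. Pads are 22 mm wide; open, the fingers measure 114 mm over their backs; the gripper's body (76 mm by 85 mm) begins 54 mm behind the grasp point. The pads swing forward as they close: fully open they stand 13 mm farther back than shut.
Start: joints at [1.041, 0.521, -0.036, 1.599, 0.021, 1.021, -0.113], TCP at [0.277, -0.56, 0.231] pointing down, gripper open.
Joint ranges: [-2.91, 2.91], [-0.3, 2.13], [-1.5, 1.42], [0.17, 2.43], [-1.26, 4.41], [0.16, 1.93], [-2.52, 2.52]. Speed limits (rad/s): [1.89, 1.89, 2.39, 2.39, 3.01, 3.01, 3.01].

INTERFACE

Orientations are given as [roll, pitch, yaw] about the fixed x, y, z axes, in that order (R = Rz(yaw) Ry(pitch) Rx(roll)).
In Python, from workcell import bot gives the robot as it stands. The module is installed in compiled form; this text tells all that it offers.
- The arm moves only by the tool apply_moves, never from a script. Its arguments are lists of equal length, an entry for each row: "claw": the finger opening in m, from 0 to 0.0854; "xyz": the shift along the tool's x, y, z in m, a list of three; "twist": the turn, a rotation vector about the tool's x, y, z in rad, a list of three. A call has 1 to 20 rows; each row shifts and turns the commanded pose from where the row before left it, along the tool's axes as they then stand; what a row does not reach is not made up. A row lasts 1/10 s, in which the tool goes at most 50 mm and 8.59 degrees, less where a joint would pass 70% of its speed; a pose out of reach is approached as far as the arm can. A call with a gripper value outside its range is refused whole. The fingers move at their own pace and stop on an object; "force" is the grip in N (left out, the last holds). Time passes only in rows, so rows that do not move let the fingers close. It gives the time, the measured TCP pose, the force, the opening and the grip force at its end, in the units of the state.
- bot.observe(): the state, without advancing time (a new reading comes with each control period).
- bot.grab_frame(name): name is "side" or "top" or "wrist"; returns a dict with "img" (384x512x3 uint8, red, green, blue), "vfov" (degrees; the focal length in pixels is half the picture's height over the tangent of half this angle, whatever the lens; pixels are square), "cx", "cy" (the principal point, pixels), "view" (4x4, takes a point from world to camera coordinates). Camera axes: x right, y up, looking along -z (the intrinsics and any distortion apply to the point x, -y, -z); pixel columns grow to the right and rows downward; lengths in m; the calibration is good to about 2 mm. The wrist camera is an equidistant fisheye: a pixel r from the principal point sees the ray r / f radians off the axis. A picture is of the moment at which its call begins. There is no depth.
- bot.job_done(): hands the job in; it is judged then, once.
Trained networks look in the newest picture that a camera, given by its name, has taken for a name from the list of things; names that differ only in an ending like _2 or _b are one class to them, and where a whole thing is asked for, a point or a joint stands for the part that bears it (a point fixed in the world has none). Each returns a list of dicts, best first, with "score" (0 to 1); they miss things now and then, are a little off and sometimes report something else, mostly with a low value. They report only what shows in the picture. A call takes as long as a camera call. They do not tell look-alikes from the thing itself.
- bot.find_in(camera, query): "position" ([x, y, z] in m, in world coordinates, good to about 4 mm: the middle of the surface that is visible of it).
The state is a dict: "clock": time; "qpos": joint angles; "qd": joint speeds; "joint_efforts": joint torques, N m; "position": TCP position; "tool_rot": TCP orientation; "force": force on the tool from outside, world axes, zero at the start; "moment": the same for the moment, N m; "grip_width": finger opening in m; "finger_force": force on a finger pad.
Only numpy, scipy, OpenCV 4.12 (cv2) and the standard library are available. Lean on these libraries where they do the work, as an engineer would, in place of code of your own. Each camera call takes 0.05 s, during which the arm holds its last target. There are 200 camera calls.

## Working session

There is one attempt and no reset: what is moved stays moved. The work goes in short steps, Python scripts to look and compute and a tool call to move; the robot and the scene stay as the last step left them, time stands still between calls to the robot, and variables do not carry over. Pictures are saved under pics/ and viewed, at most 10 in all, crops included, and the job is handed in when it is done.

Besides the shell and the picture viewer there is one more tool, called after "Call:" as name(argument=value, ...), one argument or row to a line, values as JSON. apply_moves: Moves the arm, as the interface text tells. Its arguments: {"type":"object","properties":{"claw":{"type":"array"},"xyz":{"type":"array"},"twist":{"type":"array"},"force":{"type":"number"}},"required":["claw","xyz","twist"]}

```bash
mkdir -p pics
cat > h.py <<'E'
from workcell import bot
import numpy as np, cv2
def pix(f,p):
    V=np.array(f["view"]);c=V[:3,:3]@np.array(p)+V[:3,3]
    fl=192/np.tan(np.radians(f["vfov"])/2)
    return f["cx"]+fl*c[0]/-c[2], f["cy"]+fl*-c[1]/-c[2]
def ray(f,u,v,z):
    V=np.array(f["view"]);fl=192/np.tan(np.radians(f["vfov"])/2)
    d=V[:3,:3].T@np.array([(u-f["cx"])/fl,-(v-f["cy"])/fl,-1]);o=-V[:3,:3].T@V[:3,3]
    return o+d*(z-o[2])/d[2]
E
python3 - <<'E'
from h import *
for n in ["top","side"]:
    f=bot.grab_frame(n);cv2.imwrite(f"pics/{n}0.png",cv2.resize(f["img"][:,:,::-1],(800,600),interpolation=cv2.INTER_CUBIC))
    for q in ["analyser","cover_face","rocker","round_key_top","square_key_top","reagent_bottle","waste_box","tube_rack"]:
        print(n,q,[(np.round(d["position"],3).tolist(),round(d["score"],2),np.round(np.array(pix(f,d["position"]))*800/512).tolist()) for d in bot.find_in(n,q)[:3]])
s=bot.observe();print(s["clock"],s["position"],s["tool_rot"])
E
```

```text
top analyser [([0.598, -0.1, 0.085], 0.65, [470.0, 286.0])]
top cover_face [([0.547, -0.006, 0.131], 0.55, [424.0, 309.0])]
top rocker [([0.579, -0.202, 0.111], 0.56, [523.0, 295.0])]
top round_key_top []
top square_key_top [([0.592, -0.267, 0.111], 0.66, [556.0, 289.0])]
top reagent_bottle [([0.689, -0.091, 0.118], 0.51, [468.0, 238.0])]
top waste_box [([0.402, 0.248, 0.097], 0.84, [295.0, 381.0]), ([0.311, 0.396, 0.096], 0.6, [219.0, 426.0]), ([0.563, 0.188, 0.098], 0.58, [327.0, 301.0])]
top tube_rack [([0.725, -0.361, 0.027], 0.89, [591.0, 230.0])]
side analyser [([0.624, -0.179, 0.088], 0.58, [383.0, 362.0])]
side cover_face [([0.556, -0.022, 0.136], 0.51, [387.0, 292.0])]
side rocker [([0.737, -0.377, 0.03], 0.63, [390.0, 473.0]), ([0.587, -0.21, 0.111], 0.5, [358.0, 356.0])]
side round_key_top [([0.568, -0.14, 0.11], 0.54, [366.0, 334.0])]
side square_key_top [([0.596, -0.269, 0.11], 0.5, [347.0, 376.0])]
side reagent_bottle [([0.831, -0.174, 0.04], 0.57, [483.0, 412.0]), ([0.701, -0.099, 0.108], 0.47, [436.0, 342.0])]
side waste_box [([0.426, 0.223, 0.065], 0.8, [384.0, 253.0]), ([0.573, 0.159, 0.083], 0.77, [429.0, 274.0]), ([0.321, 0.379, 0.091], 0.59, [375.0, 209.0])]
side tube_rack [([0.737, -0.378, 0.027], 0.63, [389.0, 475.0])]
0.9 [ 0.27731762 -0.56011151  0.23131584] [3.14156341e+00 2.05551441e-05 4.59774626e-01]
```

View pics/top0.png

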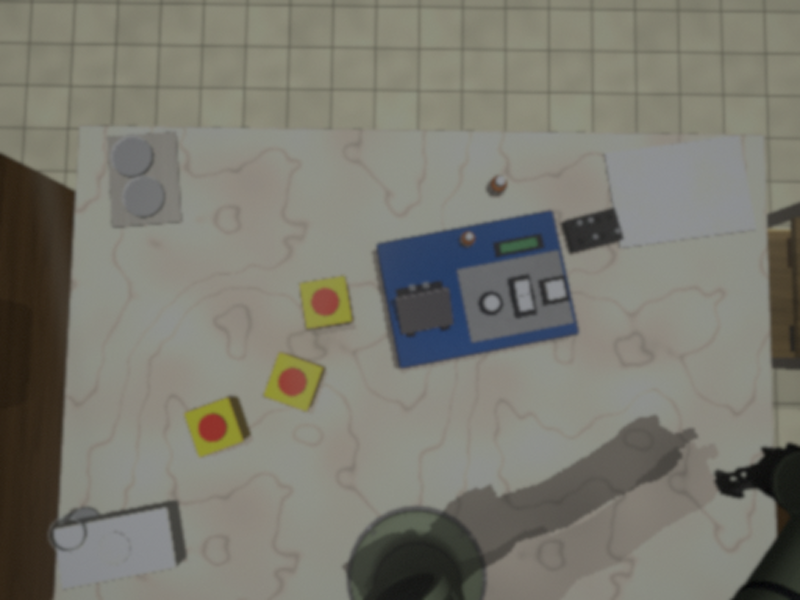

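View pics/side0.png

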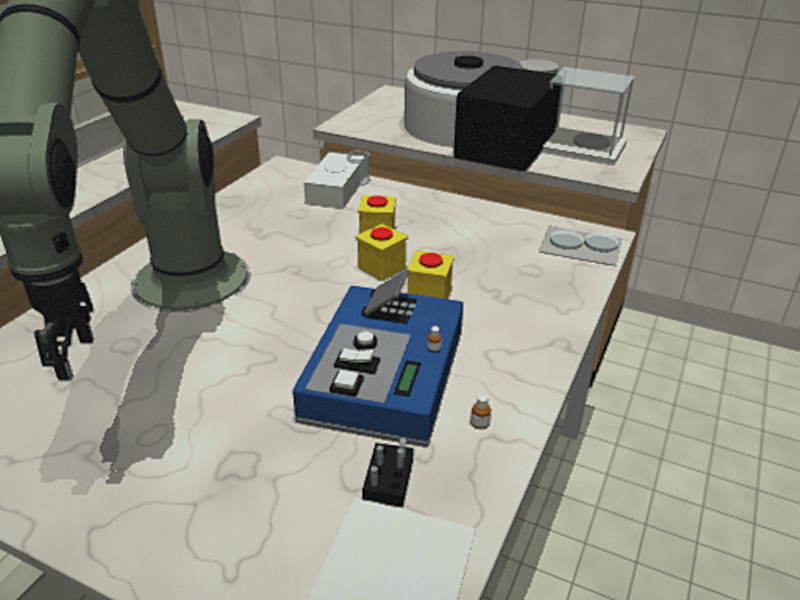

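The top picture shows the deck row from left to right as round key (490,302), rocker (523,296) and square key (555,290), with the cover at (424,309). The look-alikes:
- **Waste boxes:** (326,301), (292,381) and (213,428). The one by the analyser is farthest from the base, so it is the one that counts.
- **Bottles:** the small one is on the deck at (468,239). The larger one at (498,184) stands on the table.

Next I fit the analyser pose from the top camera and check it in a close crop.

Run:
```python
from h import *
from scipy.optimize import least_squares
f=bot.grab_frame("top");im=f["img"];k=512/800
x0,y0,x1,y1=[int(a*k) for a in (465,265,575,335)]
g=im[y0:y1,x0:x1].min(2);w=(g>165).astype(np.uint8)
n,l,st,ct=cv2.connectedComponentsWithStats(w)
P=[]
for i in range(1,n):
    if st[i,4]>15: p=ray(f,ct[i][0]+x0,ct[i][1]+y0,.107);P.append(p);print(st[i],np.round(p,4))
b=cv2.inRange(cv2.cvtColor(im,cv2.COLOR_RGB2HSV),(105,120,40),(125,255,255))
c=max(cv2.findContours(b,0,2)[0],key=cv2.contourArea);h=cv2.convexHull(c)
ap=cv2.approxPolyDP(h,6,True)[:,0];print(ap.tolist(),[np.round(ray(f,*q,.085),3).tolist() for q in ap])
r=min(P,key=lambda p:-p[1]);s=min(P,key=lambda p:p[1]);d=s-r
print("yaw",np.arctan2(d[0],-d[1]),np.hypot(*d[:2]))
cv2.imwrite("pics/crop.png",cv2.resize(im[120:245,230:380,::-1],None,fx=5,fy=4.8 and 5,interpolation=cv2.INTER_CUBIC)[:600])
V=np.array(f["view"]);print(-V[:3,:3].T@V[:3,3])
```

```text
[[352, 137], [367, 212], [257, 233], [244, 158]] [[0.747, -0.262, 0.085], [0.509, -0.308, 0.085], [0.438, 0.037, 0.085], [0.675, 0.081, 0.085]]Traceback (most recent call last):
  File "<stdin>", line 13, in <module>
ValueError: min() iterable argument is empty
```

Run:
```python
from h import *
f=bot.grab_frame("top");im=f["img"];k=512/800
x0,y0,x1,y1=[int(a*k) for a in (467,268,573,328)]
g=im[y0:y1,x0:x1].min(2);print(g.max())
w=(g>135).astype(np.uint8)
n,l,st,ct=cv2.connectedComponentsWithStats(w)
for i in range(1,n):
    if st[i,4]>10: p=ray(f,ct[i][0]+x0,ct[i][1]+y0,.107);print(st[i],np.round(p,4))
cv2.imwrite("pics/crop.png",cv2.resize(im[125:240,235:380,::-1],None,fx=5,fy=5,interpolation=cv2.INTER_CUBIC))
V=np.array(f["view"]);print(-V[:3,:3].T@V[:3,3])
```

```text
141
[33 10  6  7 37] [ 0.594 -0.2    0.107]
[53 10  9  9 70] [ 0.5917 -0.2663  0.107 ]
[35 19  7  7 38] [ 0.5653 -0.206   0.107 ]
[14 20  6  6 33] [ 0.5635 -0.1398  0.107 ]
[0.46098456 0.04978092 1.49650467]
```

View pics/crop.png

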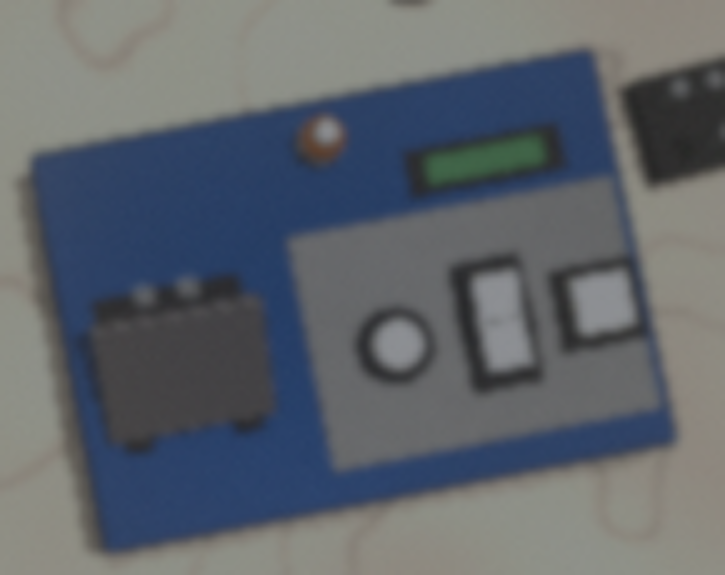

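The crop confirms the layout: round key at crop (397,345), rocker (500,320), square key (602,300), and the cover with its hinge edge midpoint near (191,428). The analyser yaw is about 0.212. The round key is at (0.564,-0.140), the rocker at (0.579,-0.203) and the hinge at (0.512,-0.011). I'll close the fingers, turn to the analyser's yaw and travel to above the cover.

Call:
apply_moves(
  claw=[0,0,0,0,0,0,0,0,0,0,0,0,0,0,0,0,0,0,0,0],
  xyz=[
    [0,0,0],
    [0,0,0],
    [0.022,-0.027,0],
    [0.022,-0.027,0],
    [0.022,-0.027,0],
    [0.022,-0.027,0],
    [0.022,-0.027,0],
    [0.022,-0.027,0],
    [0.022,-0.027,0],
    [0.022,-0.027,0],
    [0.022,-0.027,0],
    [0.022,-0.027,0],
    [0.022,-0.027,0],
    [0.022,-0.027,0],
    [0.022,-0.027,0],
    [0.022,-0.027,0],
    [0.022,-0.027,0],
    [0.022,-0.027,0],
    [0.022,-0.027,0],
    [0.022,-0.027,0],
  ],
  twist=[
    [0,0,0.124],
    [0,0,0.124],
    [0,0,0],
    [0,0,0],
    [0,0,0],
    [0,0,0],
    [0,0,0],
    [0,0,0],
    [0,0,0],
    [0,0,0],
    [0,0,0],
    [0,0,0],
    [0,0,0],
    [0,0,0],
    [0,0,0],
    [0,0,0],
    [0,0,0],
    [0,0,0],
    [0,0,0],
    [0,0,0],
  ],
)

```text
clock: 3.0
position: [0.5629, -0.0004, 0.2314]
tool_rot: [3.141, -0.0, 0.212]
force: [0.7, -0.4, -0.3]
grip_width: -0.0001
finger_force: 0.0
```

Run:
```python
from h import *
f=bot.grab_frame("wrist")
for q in ["cover_face","rocker","round_key_top","square_key_top"]:
    print(q,[(np.round(d["position"],3).tolist(),round(d["score"],2)) for d in bot.find_in("wrist",q)[:3]])
cv2.imwrite("pics/w1.png",cv2.resize(f["img"][:,:,::-1],(800,600)))
```

```text
cover_face [([0.557, -0.007, 0.138], 0.92)]
rocker [([0.582, -0.199, 0.111], 0.87)]
round_key_top [([0.566, -0.138, 0.111], 0.6), ([0.722, -0.35, 0.03], 0.29)]
square_key_top [([0.595, -0.26, 0.109], 0.95), ([0.615, -0.062, 0.087], 0.74)]
```

View pics/w1.png

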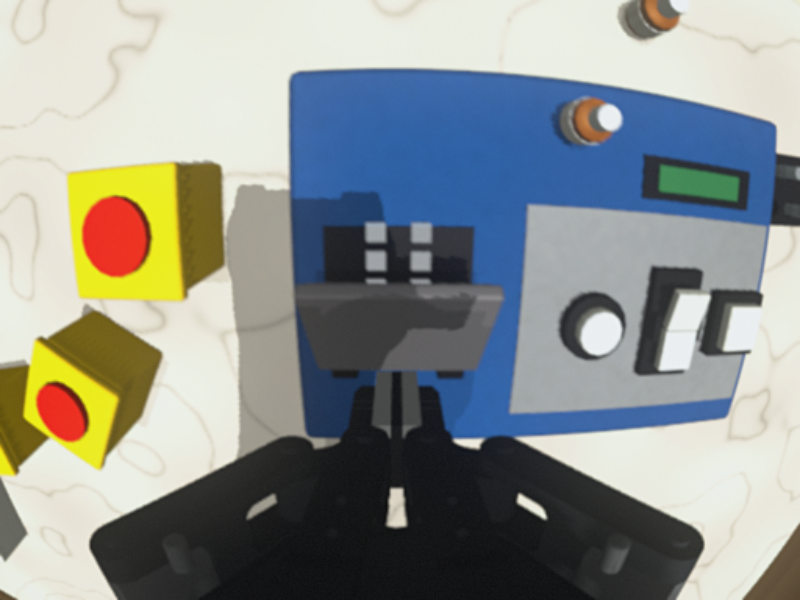

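The picture shows the fingers (396,370) centred on the cover's width (300–500), with its free edge at row 292. The deck is clear below, so I push down.

Call:
apply_moves(
  claw=[0,0,0,0,0,0,0,0,0,0,0,0,0,0,0,0],
  xyz=[
    [0,0,0.02],
    [0,0,0.02],
    [0,0,0.02],
    [0,0,0.01],
    [0,0,0.005],
    [0,0,0.005],
    [0,0,0.005],
    [0,0,0.005],
    [0,0,0.005],
    [0,0,0.005],
    [0,0,0.005],
    [0,0,0.005],
    [0,0,0.005],
    [0,0,0.005],
    [0,0,0.005],
    [0,0,0.003],
  ],
  twist=[
    [0,0,0],
    [0,0,0],
    [0,0,0],
    [0,0,0],
    [0,0,0],
    [0,0,0],
    [0,0,0],
    [0,0,0],
    [0,0,0],
    [0,0,0],
    [0,0,0],
    [0,0,0],
    [0,0,0],
    [0,0,0],
    [0,0,0],
    [0,0,0],
  ],
)

```text
clock: 4.85
position: [0.5623, -0.0017, 0.1028]
tool_rot: [-3.142, 0.0, 0.212]
force: [1.1, 0.4, 1.9]
grip_width: -0.0
finger_force: 0.9
```

Call:
apply_moves(
  claw=[0,0,0,0],
  xyz=[
    [0,0,0.002],
    [0,0,0.002],
    [0,0,0.001],
    [0,0,0],
  ],
  twist=[
    [0,0,0],
    [0,0,0],
    [0,0,0],
    [0,0,0],
  ],
)

```text
clock: 5.25
position: [0.5625, -0.0017, 0.1004]
tool_rot: [3.141, -0.001, 0.211]
force: [-14.9, 0.2, 44.8]
grip_width: -0.0001
finger_force: 22.3
```

The cover met its dead stop at 45 N. Next I lift, move over the raised far half of the rocker, and take a look there.

Call:
apply_moves(
  claw=[0,0,0,0,0,0,0,0,0],
  xyz=[
    [0,0,-0.02],
    [0,0,-0.04],
    [-0.003,0.04,-0.01],
    [0,0.04,0],
    [0,0.04,0],
    [0,0.04,0],
    [0,0.04,0],
    [0,0,0],
    [0,0,0],
  ],
  twist=[
    [0,0,0],
    [0,0,0],
    [0,0,0],
    [0,0,0],
    [0,0,0],
    [0,0,0],
    [0,0,0],
    [0,0,0],
    [0,0,0],
  ],
)

```text
clock: 6.15
position: [0.6009, -0.1986, 0.1678]
tool_rot: [-3.141, 0.001, 0.21]
force: [0.3, -0.2, -0.7]
grip_width: 0.0001
finger_force: 0.0
```

Run:
```python
from h import *
f=bot.grab_frame("wrist")
for q in ["cover_face","rocker","round_key_top","square_key_top"]:
    print(q,[(np.round(d["position"],3).tolist(),round(d["score"],2)) for d in bot.find_in("wrist",q)[:3]])
cv2.imwrite("pics/w2.png",cv2.resize(f["img"][:,:,::-1],(800,600)))
```

```text
cover_face [([0.562, -0.016, 0.097], 0.89)]
rocker [([0.601, -0.198, 0.114], 0.69), ([0.607, -0.198, 0.104], 0.38)]
round_key_top [([0.637, -0.127, 0.088], 0.73), ([0.568, -0.142, 0.109], 0.72)]
square_key_top [([0.6, -0.263, 0.103], 0.75)]
```

View pics/w2.png

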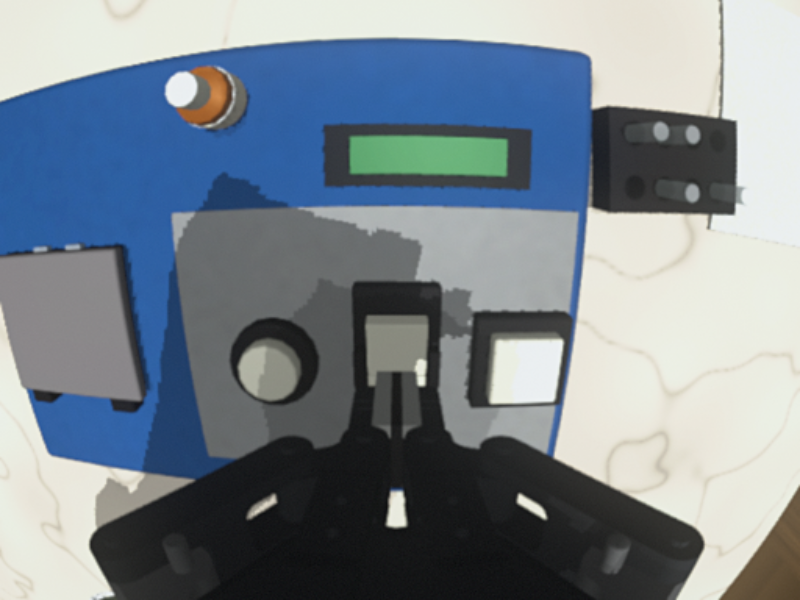

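The cover lies flat at (70,320). The fingers (396,390) line up with the rocker's far half (397,350). I press the rocker.

Call:
apply_moves(
  claw=[0,0,0,0,0,0,0,0,0,0,0],
  xyz=[
    [0,0,0.02],
    [0,0,0.02],
    [0,0,0.005],
    [0,0,0.003],
    [0,0,0.003],
    [0,0,0.003],
    [0,0,0.003],
    [0,0,0.002],
    [0,0,0.002],
    [0,0,0.001],
    [0,0,0],
  ],
  twist=[
    [0,0,0],
    [0,0,0],
    [0,0,0],
    [0,0,0],
    [0,0,0],
    [0,0,0],
    [0,0,0],
    [0,0,0],
    [0,0,0],
    [0,0,0],
    [0,0,0],
  ],
)

```text
clock: 7.5
position: [0.6019, -0.198, 0.1087]
tool_rot: [3.141, -0.001, 0.211]
force: [-11.1, 3.4, 37.0]
grip_width: 0.0003
finger_force: 18.6
```

Call:
apply_moves(
  claw=[0,0,0,0,0,0,0,0],
  xyz=[
    [0,0,-0.02],
    [0,0,-0.03],
    [-0.012,-0.032,0],
    [-0.011,-0.032,0],
    [0,0,0],
    [0,0,0.02],
    [0,0,0.01],
    [0,0,0],
  ],
  twist=[
    [0,0,0],
    [0,0,0],
    [0,0,0],
    [0,0,0],
    [0,0,0],
    [0,0,0],
    [0,0,0],
    [0,0,0],
  ],
)

```text
clock: 8.3
position: [0.5646, -0.1403, 0.1249]
tool_rot: [-3.141, 0.003, 0.212]
force: [-0.4, 0.3, 0.7]
grip_width: -0.0004
finger_force: 0.0
```

Run:
```python
from h import *
f=bot.grab_frame("wrist")
cv2.imwrite("pics/w3.png",cv2.resize(f["img"][:,:,::-1],(800,600)))
```

```text
(no output)
```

View pics/w3.png

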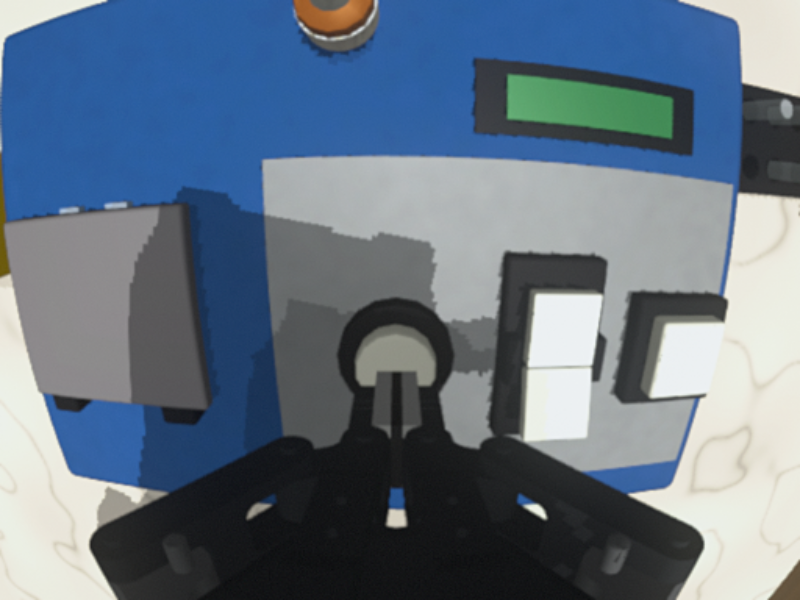

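The fingers are centred over the round key at (396,360), and the rocker has tipped. I press, hold, release and lift clear.

Call:
apply_moves(
  claw=[0,0,0,0,0,0,0,0,0,0],
  xyz=[
    [0,0,0.01],
    [0,0,0.005],
    [0,0,0.004],
    [0,0,0.003],
    [0,0,0.002],
    [0,0,0.002],
    [0,0,0.001],
    [0,0,0],
    [0,0,0],
    [0,0,0],
  ],
  twist=[
    [0,0,0],
    [0,0,0],
    [0,0,0],
    [0,0,0],
    [0,0,0],
    [0,0,0],
    [0,0,0],
    [0,0,0],
    [0,0,0],
    [0,0,0],
  ],
)

```text
clock: 9.35
position: [0.5656, -0.1403, 0.1007]
tool_rot: [3.141, -0.0, 0.212]
force: [-10.5, 2.3, 27.7]
grip_width: -0.0
finger_force: 13.8
```

The key is fully down: z is 0.1007 and the force is at the dead stop. I lift away.

Call:
apply_moves(
  claw=[0,0,0,0,0,0,0,0],
  xyz=[
    [0,0,-0.02],
    [0,0,-0.03],
    [0,0,-0.03],
    [0,0,-0.03],
    [0,0,-0.03],
    [0,0,0],
    [0,0,0],
    [0,0,0],
  ],
  twist=[
    [0,0,0],
    [0,0,0],
    [0,0,0],
    [0,0,0],
    [0,0,0],
    [0,0,0],
    [0,0,0],
    [0,0,0],
  ],
)

```text
clock: 10.15
position: [0.5651, -0.14, 0.2384]
tool_rot: [-3.141, 0.001, 0.212]
force: [0.2, 0.3, 0.5]
grip_width: -0.0001
finger_force: 0.0
```

Run:
```python
from h import *
f=bot.grab_frame("wrist")
cv2.imwrite("pics/w4.png",cv2.resize(f["img"][:,:,::-1],(800,600)))
print(bot.observe()["force"])
```

```text
[0.28186838 0.10115594 0.6095929 ]
```

View pics/w4.png

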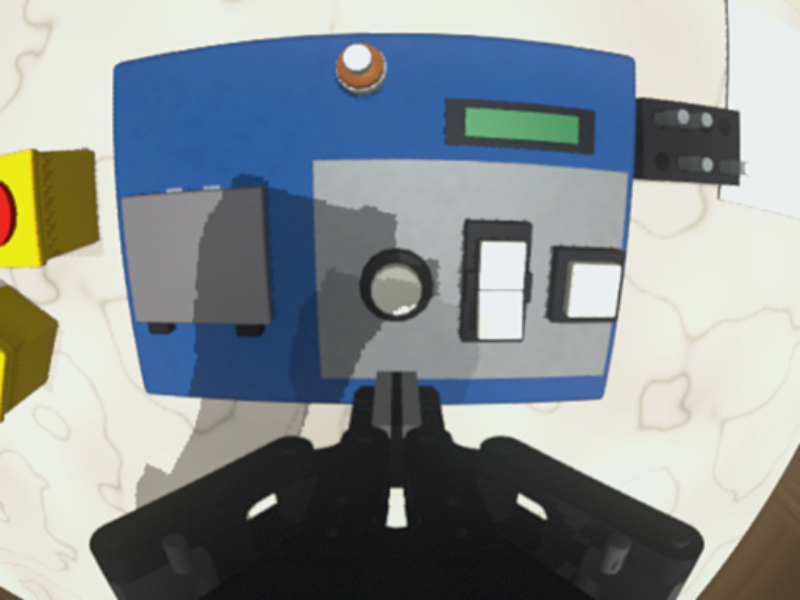

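The cover is shut (195,255), the rocker is tipped (500,290), the keys are up, and the bottle, box and rack stand untouched. I hand the job in.

```bash
python3 -c "
from workcell import bot
print(bot.job_done())"
```

```text
the job is handed in; nothing more can be done
None
```

The job is handed in at about 10 s on the robot's clock: I shut the cover, tipped the rocker and pressed the round key, in that order. The last picture showed the cover shut, the keys up, nothing displaced and the hand clear; no verdict came back.

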